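# Key a polariser cell into its rotation mount and clamp it

### The arm

A 6-joint arm with a two-finger parallel gripper is mounted at the origin on a cart in front of the work surface, level with it; the furniture and walls round the work are solid. World frame = base frame: x ahead of the robot, y to its left, z up, the work surface at z = 0. Lengths are in m, angles in rad, forces in N, time in s.
With the tool pointing down it reaches from about 0.35 to 0.775 m from the base axis. Payload 5.5 kg.
Tool frame: the origin (TCP) lies at the very end of the fingers, on their centre line; the grasp point (between the pads) lies 19 mm behind it (grip_point_offset is the distance from the TCP to the grasp point, in m); z points along the fingers, y is the direction in which the jaws open and shut (so a half turn about z gives the same grasp; the last joint's range is limited). The gripper opens to 85 mm and grips with 20 to 120 N. Pads are 22 mm wide; open, the fingers measure 114 mm over their backs; the gripper's body (76 mm by 85 mm) begins 54 mm behind the grasp point. The pads swing forward as they close: fully open they stand 13 mm farther back than shut.
Start: joints at [1.189, 0.313, 0.046, 1.304, 0, 1.431], TCP at [0.138, 0.558, 0.231] pointing down, gripper open.
Joint ranges: [-2.76, 2.76], [-0.86, 1.69], [-1.03, 1.26], [-2.2, 2.34], [-1.47, 1.5], [-3.14, 3.14]. Speed limits (rad/s): [2.57, 2.57, 3.14, 3.14, 3.14, 3.14].

### API

Orientations are given as a unit quaternion [w, x, y, z].
In Python, from workcell import * gives the robot as it stands.
- The arm moves only by the shell command python3 -m crank 'ROWS' [OPENING] [FORCE]. ROWS is a JSON object of lists of equal length, an entry for each row: "travel": the shift along the tool's x, y, z in units of 40 mm (1.0 is 40 mm), a list of three; "turn": the turn about the tool's z in rad. In form: {"travel": [[x, y, z], ...], "turn": [turn, ...]}. A call has 1 to 5 rows; each row is the pose to reach, as a shift and turn from the pose commanded when the call began, along the tool's axes at that moment; what a row does not reach only later rows make up. A row lasts 1/12 s, in which the tool goes at most 41.7 mm and 7.16 degrees, less where a joint would pass 70% of its speed; a pose out of reach is approached as far as the arm can. A call with a gripper value outside its range is refused whole. OPENING is the finger opening in mm, from 0 to 85.4, set as the call begins (- or left out, the last holds). The fingers move at their own pace and stop on an object; FORCE is the grip in N (left out, the last holds). Time passes only in rows, so rows that repeat a pose let the fingers close. It gives the time, the measured TCP pose, the force and the opening at its end, in the units of the state.
- get_state(): the state, without advancing time (a new reading comes with each control period).
- read_camera(name): name is "scene" or "top" or "wrist"; returns a dict with "image" (384x512x3 uint8, red, green, blue), "K" (3x3 intrinsics, pixels), "k1" (the pictures are not rectified: a ray, as slopes to the right and down, at radius r is drawn at 1 + k1 r^2 times it, then the intrinsics apply), "R" (3x3) and "t" (3): a world point X has camera coordinates R X + t. Camera axes: x right, y down, z forward; pixel columns grow to the right and rows downward; lengths in m; the calibration is good to about 2 mm. A picture is of the moment at which its call begins. There is no depth.
- hand_in(): hands the job in, once; it reports no verdict.
The state is a dict: "clock": time; "joint_pos": joint angles; "qvel": joint speeds; "tau": joint torques, N m; "tcp_pos": TCP position; "orientation": TCP orientation; "wrist_force": force on the tool from outside, world axes, zero at the start; "ft_torque": the same for the moment, N m; "finger_gap": finger opening in m.
Only numpy, scipy, OpenCV 4.12 (cv2) and the standard library are available. Lean on these libraries where they do the work, as an engineer would, in place of code of your own. Each camera call takes 0.05 s, during which the arm holds its last target. There are 200 camera calls.

### The job

Fit the loose polariser cell into the bore of the rotation mount: set it lightly on the two lugs down in the bore and turn it until its notches find them and it drops fully home, flange flush on the rim, without turning the inner carrier from the angle it is set to. Then turn only the outer clamp ring clockwise (seen from above) as far as its stop, the inner carrier staying put, and let go. Leave the other things on the bench alone.

Things in the scene. Friction and masses are not known exactly. Their poses are not given: they have to be found in the camera images.
- cell_mid (a point): Middle of the polariser cell: a loose upright dark metal part on the bench, 40 mm tall, 90 g; point on its axis 20 mm above its foot, z up. From the foot: bright round spigot 33.8 mm across, 19 mm long, lowest 2.5 mm chamfered; flange 44 mm across, 3 mm thick; collar 18 mm tall. Two opposite notches in the spigot, on the +x and -x sides, open at the foot, 6.8 mm wide, 10 mm high.
- cell_collar (a point): Centre of the cell's collar, on its axis 31 mm above its foot, same axes as cell_mid. The collar is 40 mm across with two upright flats 30 mm apart facing +y and -y: grip across these, fingertips above the flange (which is 9 mm below this point). Held loosely by the flats the cell still turns with the fingers and can sink by its own weight.
- mount_seat (a point): On the axis of the fixed rotation mount, at the rim of its inner carrier, 40 mm above the bench; z up. Base grey, 100 x 100 mm, top 18 mm above the bench, x and y along its edges. The carrier, a bright ring 48 mm across, has a bore 36.4 mm in diameter, 20 mm deep. The seated cell's flange lies on this rim (cell_mid 1 mm above this point).
- mount_lugs (a point): On the mount's axis at the height of the lug tops, 12 mm below the rim. Two 4 mm wide lugs stand opposite each other on the bore's wall, reaching in to 13 mm from the axis. Their direction differs every time and is NOT given by this frame. The cell rests on them, flange 7 mm above the rim, until its notches are over them (within about 0.07 rad, once in each half turn), then it drops 7 mm.
- carrier (a joint): Turn of the inner carrier (rad, anticlockwise from above positive) from the angle it is set to: 0 at the start whichever way its lugs point. Held by friction of 0.15 N m only: a light touch does not move it, forcing the seated cell round does. It must stay within 0.15 rad.
- clamp_ring (a joint): Turn of the outer clamp ring (rad, clockwise from above positive): starts at 0 to 0.2, stop at 1.2; takes 0.06 N m. A dark knurled ring round the carrier, 60 mm in outer diameter, 0 to 18 mm above the base's top (22 to 4 mm below mount_seat). At its foot a bright tab reaches 36.5 mm from the axis, between two stop posts; these are 5 mm high, so keep fingertips 6 mm above the base.
- eraser: Eraser, 19 x 42 x 12 mm, lying on the bench left of the mount; origin at the centre of its underside. Leave alone.
- cover_slips: Small box of cover slips, 31 x 31 x 14 mm, near the bench's front edge; origin at the centre of its underside. Leave alone.
- oil_bottle: Small bottle with a screw cap, 26 mm across, 50 mm tall, left of the cell; origin at the centre of its underside. Leave alone.
- forceps: Forceps, 132 mm long, 9 mm high, lying near the bench's front edge; origin at the middle of its underside. Leave alone.
Mind the look-alikes: they are no part of the job. Leave any pink look-alike of the part that bears mount_seat alone.

How it is judged:
By the outcome, as a careful person would: the job done as asked, in the order asked, and still so for the second after the job is handed in, with the robot touching nothing.
It also fails if it takes over 64 s, if anything falls off the work surface, if the arm or the gripper's body presses on something with over 40 N, if the wrist force passes 120 N, or if a joint passes its speed limit or range.

## Working session

There is one attempt and no reset: what is moved stays moved. The work goes in short steps, Python scripts to look and compute and a shell command to move; the robot and the scene stay as the last step left them, time stands still between calls to the robot, and variables do not carry over. Pictures are saved under pics/ and viewed, about 8 in all and at most 12, crops included, and the job is handed in when it is done.

```bash
mkdir -p pics; ls; cat > h.py <<'E'
from workcell import *
import numpy as np, cv2
def ray(c,u,v):
    K=c["K"];x=np.array([(u-K[0][2])/K[0][0],(v-K[1][2])/K[1][1]]);y=x.copy()
    for _ in range(20): y=x/(1+c["k1"]*(y@y))
    R=np.array(c["R"]);t=np.array(c["t"])
    return -R.T@t, R.T@np.array([y[0],y[1],1])
def onz(c,u,v,z):
    o,d=ray(c,u,v); return o+d*(z-o[2])/d[2]
def proj(c,X):
    p=np.array(c["R"])@np.array(X)+np.array(c["t"]);s=p[:2]/p[2];s=s*(1+c["k1"]*(s@s))
    return np.array([c["K"][0][0]*s[0]+c["K"][0][2],c["K"][1][1]*s[1]+c["K"][1][2]])
def save(n,im): cv2.imwrite("pics/"+n,im[:,:,::-1])
E
python3 - <<'E'
from h import *
import pickle
a={n:read_camera(n) for n in("top","scene","wrist")}
pickle.dump(a,open("c0.pkl","wb"))
save("top0.png",a["top"]["image"]);save("scene0.png",a["scene"]["image"])
for n in a: print(n,a[n]["K"],a[n]["k1"],-np.array(a[n]["R"]).T@a[n]["t"])
print(get_state())
E
```

```text
pics
top [[435.53423548   0.         257.46419312]
 [  0.         435.53423548 194.88871157]
 [  0.           0.           1.        ]] -0.1460088609667153 [ 0.35674976 -0.06227244  1.21055679]
scene [[465.53833856   0.         250.46305089]
 [  0.         465.53833856 189.77769528]
 [  0.           0.           1.        ]] -0.1879392443618876 [-0.27401434  0.42843031  0.46226586]
wrist [[310.98790431   0.         257.34431042]
 [  0.         310.98790431 194.50762107]
 [  0.           0.           1.        ]] -0.07037458394060359 [0.06669416 0.57529726 0.37324961]
{'clock': 0.15, 'joint_pos': array([1.18938559e+00, 3.13873866e-01, 4.52653576e-02, 1.30361205e+00,
       1.80055961e-05, 1.43120247e+00]), 'qvel': array([-3.17963812e-04, -2.50672778e-03,  5.82888408e-03,  1.39551583e-05,
       -3.25603792e-04,  1.48800649e-03]), 'tau': array([ 1.68371764e-03, -4.81066740e+01,  2.98815769e+01,  1.39680854e-02,
       -2.47281123e-04,  3.61349862e-06]), 'tcp_pos': array([0.13755335, 0.55791882, 0.23059796]), 'orientation': array([-1.92116273e-04,  1.20614036e-01,  9.92699223e-01, -6.85772421e-04]), 'wrist_force': array([0.14440189, 0.31165944, 0.11483375]), 'ft_torque': array([-0.01315328,  0.01245798,  0.02610667]), 'finger_gap': 0.0855042569134944}
```

View pics/top0.png

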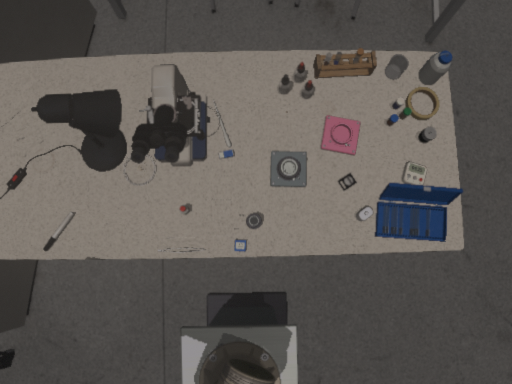

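View pics/scene0.png

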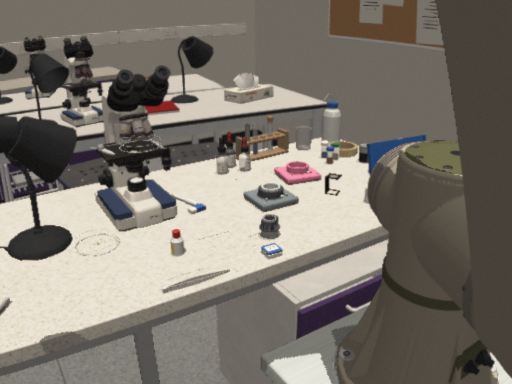

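```bash
python3 - <<'E'
from h import *
import pickle
a=pickle.load(open("c0.pkl","rb"));c=a["top"];s=a["scene"]
print(proj(c,[0,0,0]),proj(c,[.138,.558,.23]))
for n,u,v,z in(("cell",254,220,.04),("mount",289,168,.04),("pink",342,133,.04)):print(n,onz(c,u,v,z))
print(onz(s,270,218,.04),onz(s,271,188,.04))
A=cv2.resize(c["image"][140:250,220:330],None,fx=5,fy=5,interpolation=cv2.INTER_CUBIC)
B=cv2.resize(s["image"][170:250,235:315],None,fx=3,fy=3,interpolation=cv2.INTER_CUBIC)
o=np.zeros((550,790,3),np.uint8);o[:,:550]=A;o[:240,550:]=B
save("crop0.png",np.clip(o*1.5,0,255).astype(np.uint8))
E
```

```text
[239.37064095 380.98249041] [ -1.12092807 345.18854874]
cell [ 0.43815509 -0.05029859  0.04      ]
mount [ 0.57810899 -0.14906318  0.04      ]
pink [ 0.6740411  -0.30023365  0.04      ]
[ 0.43828562 -0.05269459  0.04      ] [ 0.57065575 -0.1446779   0.04      ]
```

View pics/crop0.png

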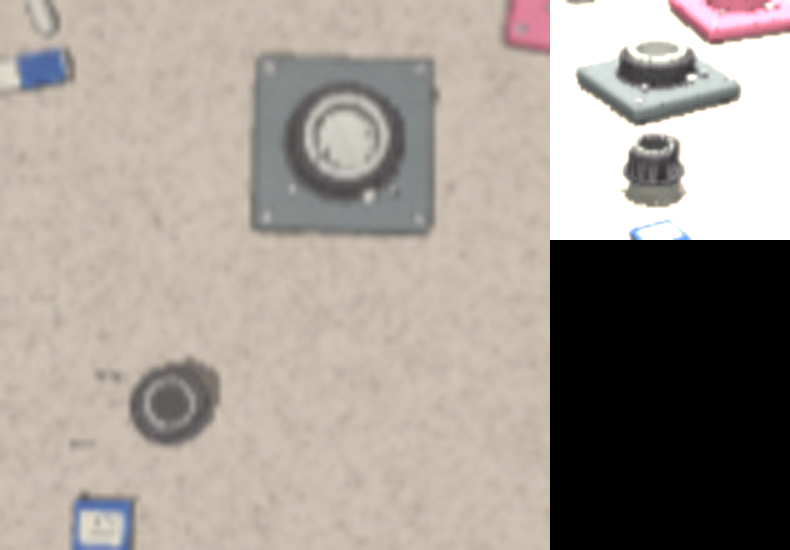

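```bash
cat >> h.py <<'E'
from scipy.spatial.transform import Rotation as Ro
def tool(s=None):
    s=s or get_state();q=s["orientation"];return Ro.from_quat([q[1],q[2],q[3],q[0]]).as_matrix(),np.array(s["tcp_pos"])
def to(X):
    R,p=tool();d=R.T@(np.array(X)-p);print("tcp",p.round(4),"yaw",round(np.degrees(np.arctan2(R[1,0],R[0,0])),2),"need travel",(d/.04).round(3),"rows",np.linalg.norm(d)/.0417)
E
python3 - <<'E'
from h import *
import pickle
c=pickle.load(open("c0.pkl","rb"))["wrist"]
R,p=tool();print("cam in tool",R.T@(-np.array(c["R"]).T@c["t"]-p),"fwd",R.T@np.array(c["R"])[2],"right",R.T@np.array(c["R"])[0])
print(tool()[0].round(4))
to([.38,-.05,.2]);to([.438,-.052,.2])
E
```

```text
cam in tool [ 0.07298988 -0.00029646 -0.14263561] fwd [-2.84650282e-01 -3.86385459e-04  9.58631351e-01] right [-7.36394302e-04  9.99999712e-01  1.84398832e-04]
[[-9.709e-01  2.395e-01 -5.000e-04]
 [ 2.395e-01  9.709e-01 -1.300e-03]
 [ 2.000e-04 -1.400e-03 -1.000e+00]]
tcp [0.1376 0.5579 0.2306] yaw 166.14 need travel [ -9.524 -13.303   0.782] rows 15.712136191287252
tcp [0.1376 0.5579 0.2306] yaw 166.14 need travel [-10.944 -13.005   0.781] rows 16.321149644059933
```

```bash

python3 -m crank '{"travel":[[-0.5,-0.6,0.1],[-1.1,-1.3,0.2],[-1.7,-2.0,0.3],[-2.3,-2.7,0.4],[-2.9,-3.4,0.5]],"turn":[0,0,0,0,0]}'
python3 -m crank '{"travel":[[-0.6,-0.7,0.1],[-1.2,-1.4,0.2],[-1.8,-2.1,0.3],[-2.4,-2.8,0.4],[-2.9,-3.5,0.5]],"turn":[0,0,0,0,0]}'
python3 -m crank '{"travel":[[-0.6,-0.7,0.1],[-1.2,-1.4,0.2],[-1.8,-2.1,0.3],[-2.4,-2.8,0.4],[-2.9,-3.4,0.5]],"turn":[0,0,0,0,0]}'
python3 -m crank '{"travel":[[-0.5,-0.6,0],[-1.1,-1.3,0],[-1.6,-1.9,0],[-2.0,-2.4,0.1],[-2.2,-2.7,0.1]],"turn":[0,0,0,0,0]}'
python3 - <<'E'
from h import *
import pickle
to([.438,-.052,.15])
c=read_camera("wrist");pickle.dump(c,open("w1.pkl","wb"))
to([.645,-.164,.19])
print(proj(c,[.438,-.052,.04]))
save("w1.png",c["image"])
E
```

```text
clock: 0.57
tcp_pos: [0.2179, 0.3969, 0.2108]
orientation: [-0.0, 0.12, 0.993, -0.0]
wrist_force: [0.2, 0.4, 0.2]
finger_gap: 0.0852
clock: 0.98
tcp_pos: [0.2975, 0.2331, 0.1911]
orientation: [0.0, 0.121, 0.993, 0.0]
wrist_force: [-0.3, 0.5, 0.1]
finger_gap: 0.0854
clock: 1.4
tcp_pos: [0.3776, 0.0728, 0.1712]
orientation: [0.0, 0.121, 0.993, -0.0]
wrist_force: [1.0, 1.7, -0.0]
finger_gap: 0.0854
clock: 1.82
tcp_pos: [0.4376, -0.0536, 0.1667]
orientation: [0.0, 0.122, 0.993, -0.0]
wrist_force: [0.1, 0.6, 0.3]
finger_gap: 0.0852
tcp [ 0.4376 -0.0536  0.1667] yaw 166.0 need travel [0.    0.042 0.417] rows 0.4020358718458605
tcp [ 0.4383 -0.0548  0.1669] yaw 165.94 need travel [-5.677 -1.394 -0.569] rows 5.6335632479685795
[259.5920135  186.92733031]
```

View pics/w1.png

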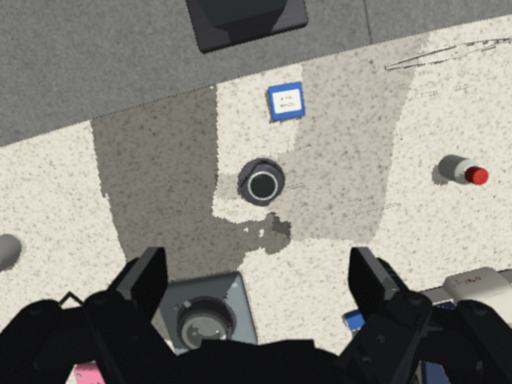

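```bash

python3 -m crank '{"travel":[[-0.8,-0.2,-0.1],[-1.7,-0.4,-0.2],[-2.6,-0.7,-0.3],[-3.5,-0.9,-0.3],[-4.3,-1.1,-0.4]],"turn":[0,0,0,0,0]}' >/dev/null
python3 -m crank '{"travel":[[-0.7,-0.2,0],[-1.1,-0.3,0],[-1.4,-0.3,0],[-1.4,-0.3,0]],"turn":[0,0,0,0]}'
python3 - <<'E'
from h import *
import pickle
w=pickle.load(open("w1.pkl","rb"))
c=read_camera("wrist");pickle.dump(c,open("w2.pkl","wb"))
u,v=proj(c,[.576,-.147,.04]);print(u,v)
to([.645,-.164,.19])
u=int(u);v=int(v)
A=cv2.resize(w["image"][150:214,230:294],None,fx=6,fy=6,interpolation=cv2.INTER_CUBIC)
v0=max(v-40,0);B=cv2.resize(c["image"][v0:v0+80,u-40:u+40],None,fx=5,fy=5,interpolation=cv2.INTER_CUBIC)
print("B origin",u-40,v0)
o=np.zeros((400,784,3),np.uint8);o[:384,:384]=np.clip(A*2.0,0,255);o[:,384:]=B
save("w2.png",o)
E
```

```text
clock: 2.62
tcp_pos: [0.6461, -0.1603, 0.182]
orientation: [-0.0, 0.121, 0.993, 0.0]
wrist_force: [0.6, -0.2, -0.3]
finger_gap: 0.0855
253.21843087763807 104.82082650064174
tcp [ 0.6448 -0.1597  0.1822] yaw 166.15 need travel [-0.031 -0.103 -0.195] rows 0.21384595661528302
B origin 213 64
```

View pics/w2.png

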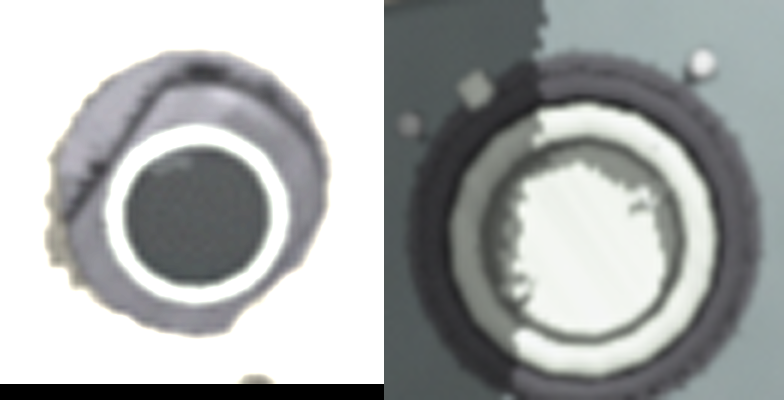

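```bash
cat >> h.py <<'E'
def rect(c,x,y,z,hw,n=392):
    # top-down patch: right=+x, up=+y
    g=np.linspace(-hw,hw,n);X,Y=np.meshgrid(x+g,y-g)
    P=np.stack([X,Y,np.full_like(X,z)],-1)@np.array(c["R"]).T+np.array(c["t"])
    s=P[...,:2]/P[...,2:];s=s*(1+c["k1"]*(s**2).sum(-1,keepdims=True));K=c["K"]
    return cv2.remap(c["image"],(s[...,0]*K[0][0]+K[0][2]).astype(np.float32),(s[...,1]*K[1][1]+K[1][2]).astype(np.float32),cv2.INTER_CUBIC)
def clahe(im):
    l=cv2.cvtColor(im,cv2.COLOR_RGB2LAB);l[...,0]=cv2.createCLAHE(4,(4,4)).apply(l[...,0]);return cv2.cvtColor(l,cv2.COLOR_LAB2RGB)
E
python3 - <<'E'
from h import *
import pickle
w=pickle.load(open("w1.pkl","rb"));c=pickle.load(open("w2.pkl","rb"))
A=rect(w,.438,-.052,.04,.028);B=rect(c,.576,-.147,.028,.021);B[...]=np.clip((B.astype(float)-150)*2.4,0,255)
print(c["image"][85:125,235:275].max())
save("r1.png",np.hstack([clahe(A),B]))
E
```

```text
248
```

View pics/r1.png

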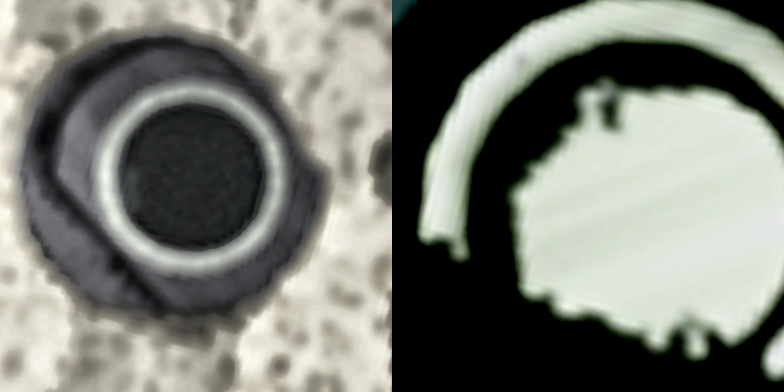

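```bash
python3 - <<'E'
from h import *
import pickle
c=pickle.load(open("w2.pkl","rb"));w=pickle.load(open("w1.pkl","rb"));a=pickle.load(open("c0.pkl","rb"))
print(onz(c,252.8,112.2,.04),onz(a["top"],289.2,167.4,.04),onz(a["top"],288.6,168.8,.018),onz(a["top"],254.2,220.4,.04))
# base corners by colour in top view? rim by circle fit in wrist image: bright px
to([.4377,-.050,.09])
E
```

```text
[ 0.58209614 -0.1489149   0.04      ] [ 0.57976485 -0.14966629  0.04      ] [ 0.58002949 -0.14950397  0.018     ] [ 0.4370648  -0.05081289  0.04      ]
tcp [ 0.6448 -0.1597  0.1822] yaw 166.15 need travel [5.68  1.423 2.313] rows 6.038845322763748
```

```bash

python3 -m crank '{"travel":[[0.8,0.2,0],[1.7,0.4,0.2],[2.6,0.6,0.4],[3.5,0.9,0.6],[4.4,1.1,0.8]],"turn":[0.12,0.24,0.36,0.48,0.6]}' 60 >/dev/null
python3 -m crank '{"travel":[[0,0,0],[0,0,0]],"turn":[0.03,0.03]}' 
python3 - <<'E'
from h import *
to([.4375,-.050,.09])
E
```

```text
clock: 3.25
tcp_pos: [0.4793, -0.0726, 0.1503]
orientation: [-0.002, 0.422, 0.907, -0.0]
wrist_force: [0.1, -0.6, 1.4]
finger_gap: 0.0599
tcp [ 0.4793 -0.0726  0.1503] yaw 130.09 need travel [ 1.1   -0.433  1.513] rows 1.8415961925521729
```

Move above the cell and check with a look from near.

```bash

python3 -m crank '{"travel":[[0.5,-0.2,0.5],[1.0,-0.4,1.0],[1.1,-0.43,1.5],[1.1,-0.43,1.5]],"turn":[0,0,0,0]}' 
python3 - <<'E'
from h import *
import pickle
c=read_camera("wrist");pickle.dump(c,open("w3.pkl","wb"))
to([.4375,-.050,.025])
A=rect(c,.4375,-.050,.04,.028)
im=c["image"].copy()
for x in([0.4375,-.05,.025],):
    R,p=tool();u=proj(c,x);cv2.circle(im,tuple(int(i) for i in u),2,(255,0,0),-1)
save("w3.png",np.hstack([clahe(A),cv2.resize(im,(392,392*3//4)).copy() if 0 else cv2.copyMakeBorder(cv2.resize(im,(400,300)),0,92,0,0,cv2.BORDER_CONSTANT)]))
E
```

```text
clock: 3.58
tcp_pos: [0.4396, -0.0511, 0.089]
orientation: [-0.002, 0.421, 0.907, -0.0]
wrist_force: [0.6, 0.3, -0.9]
finger_gap: 0.0599
tcp [ 0.4417 -0.0519  0.0907] yaw 130.12 need travel [ 0.102 -0.047  1.643] rows 1.5794292993812797
```

View pics/w3.png

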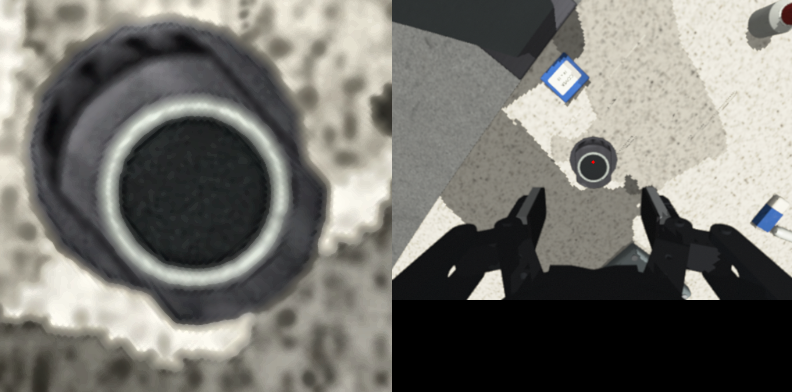

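```bash

python3 -m crank '{"travel":[[0.05,-0.04,0.4],[0.05,-0.04,0.8],[0.05,-0.04,0.8],[0.05,-0.04,0.8]],"turn":[0,0,0,0]}' 
python3 - <<'E'
from h import *
to([.4376,-.0496,.025])
to([.4376,-.0496,.025])
E
```

```text
clock: 3.97
tcp_pos: [0.4414, -0.0525, 0.0602]
orientation: [0.001, 0.422, 0.907, 0.0]
wrist_force: [0.2, -0.4, -0.2]
finger_gap: 0.0598
tcp [ 0.4414 -0.0525  0.0602] yaw 130.06 need travel [ 0.117 -0.027  0.88 ] rows 0.8522882969984829
tcp [ 0.4414 -0.0525  0.0602] yaw 130.06 need travel [ 0.117 -0.027  0.88 ] rows 0.8522882969984829
```

```bash

python3 -m crank '{"travel":[[0.12,-0.02,0.3],[0.12,-0.02,0.6],[0.12,-0.02,0.86],[0.12,-0.02,0.86],[0.12,-0.02,0.86]],"turn":[0,0,0,0,0]}' 
python3 -m crank '{"travel":[[0,0,0]],"turn":[0]}' 
python3 - <<'E'
from h import *
to([.4376,-.0496,.025])
E
```

```text
clock: 4.38
tcp_pos: [0.4376, -0.0492, 0.026]
orientation: [0.001, 0.422, 0.906, 0.0]
wrist_force: [-0.2, -0.3, -0.2]
finger_gap: 0.0602
clock: 4.47
tcp_pos: [0.4379, -0.0493, 0.0262]
orientation: [0.001, 0.422, 0.906, 0.0]
wrist_force: [0.3, 0.2, -1.3]
finger_gap: 0.06
tcp [ 0.4379 -0.0493  0.0262] yaw 130.05 need travel [-0.002 -0.011  0.031] rows 0.031370106419903114
```

```bash

python3 -m crank '{"travel":[[0,0,0],[0,0,0],[0,0,0],[0,0,0],[0,0,0]],"turn":[0,0,0,0,0]}' 20 25
python3 -m crank '{"travel":[[0,0,0],[0,0,-0.3],[0,0,-0.8],[0,0,-1.4],[0,0,-1.4]],"turn":[0,0,0,0,0]}'
python3 - <<'E'
from h import *
to([.581,-.149,.085])
E
```

```text
clock: 4.88
tcp_pos: [0.4372, -0.049, 0.0257]
orientation: [0.001, 0.422, 0.906, 0.0]
wrist_force: [-1.0, 0.1, 6.4]
finger_gap: 0.0296
clock: 5.3
tcp_pos: [0.4388, -0.0494, 0.0843]
orientation: [0.003, 0.422, 0.907, 0.0]
wrist_force: [1.2, 0.7, 0.1]
finger_gap: 0.0294
tcp [ 0.4388 -0.0494  0.0843] yaw 130.06 need travel [-4.194  1.12   0.006] rows 4.163910389339237
```

```bash

python3 -m crank '{"travel":[[-0.8,0.2,0],[-1.6,0.4,0],[-2.4,0.6,0],[-3.2,0.85,0],[-4.0,1.07,0]],"turn":[0.06,0.12,0.2,0.27,0.33]}' >/dev/null
python3 -m crank '{"travel":[[0,0,0],[0,0,0]],"turn":[0,0]}'
python3 - <<'E'
from h import *
import pickle
c=read_camera("wrist");s=read_camera("scene");pickle.dump((c,s),open("w4.pkl","wb"))
to([.581,-.1485,.085])
u,v=proj(s,[.581,-.1485,.04]).astype(int)
A=cv2.resize(s["image"][v-40:v+25,u-33:u+32],(390,390),interpolation=cv2.INTER_CUBIC)
print(u,v);u,v=proj(c,[.581,-.1485,.04]).astype(int);print(u,v)
B=cv2.resize(c["image"][v-65:v+65,u-65:u+65],(390,390),interpolation=cv2.INTER_CUBIC)
save("w4.png",np.clip(np.hstack([A,B])*1.3,0,255).astype(np.uint8))
E
```

```text
clock: 5.88
tcp_pos: [0.5729, -0.1447, 0.0795]
orientation: [-0.0, 0.566, 0.825, -0.0]
wrist_force: [-1.3, 0.3, -1.2]
finger_gap: 0.029
tcp [ 0.5708 -0.1431  0.0797] yaw 111.16 need travel [-0.217  0.19  -0.133] rows 0.3048287220529947
269 186
268 232
```

View pics/w4.png

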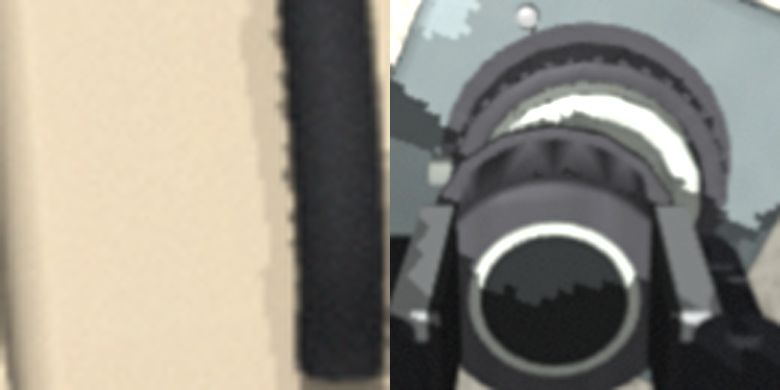

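```bash

python3 -m crank '{"travel":[[-0.22,0.19,0],[-0.22,0.19,0],[-0.22,0.19,0],[-0.22,0.19,0]],"turn":[0,0,0,0]}'
python3 -m crank '{"travel":[[0,0,0],[0,0,0]],"turn":[0,0]}'
python3 - <<'E'
from h import *
import pickle
c=read_camera("wrist");pickle.dump(c,open("w5.pkl","wb"))
to([.581,-.1485,.066])
# rim circle overlays: predicted rim (48mm) and flange (44mm) of held cell
im=c["image"].copy();R,p=tool()
th=np.linspace(0,2*np.pi,40)
for cx,cy,r,z,col in((.581,-.1485,.024,.04,(255,0,0)),(.581,-.1485,.030,.036,(0,255,0)),(p[0],p[1],.022,p[2]-.0257+.022,(0,0,255))):
    for t in th:
        q=proj(c,[cx+r*np.cos(t),cy+r*np.sin(t),z]);im[int(round(q[1]))%384,int(round(q[0]))%512]=col
u,v=proj(c,[.581,-.1485,.05]).astype(int)
save("w5.png",cv2.resize(im[v-65:v+65,u-65:u+65],(585,585),interpolation=cv2.INTER_NEAREST))
E
```

```text
clock: 6.32
tcp_pos: [0.5814, -0.1484, 0.0809]
orientation: [-0.0, 0.565, 0.825, -0.0]
wrist_force: [-0.2, 0.0, -0.7]
finger_gap: 0.0295
clock: 6.48
tcp_pos: [0.5819, -0.1488, 0.081]
orientation: [-0.0, 0.565, 0.825, 0.0]
wrist_force: [0.3, 0.8, -2.1]
finger_gap: 0.0292
tcp [ 0.582  -0.1489  0.081 ] yaw 111.16 need travel [ 0.018 -0.02   0.376] rows 0.3613257500692317
```

View pics/w5.png

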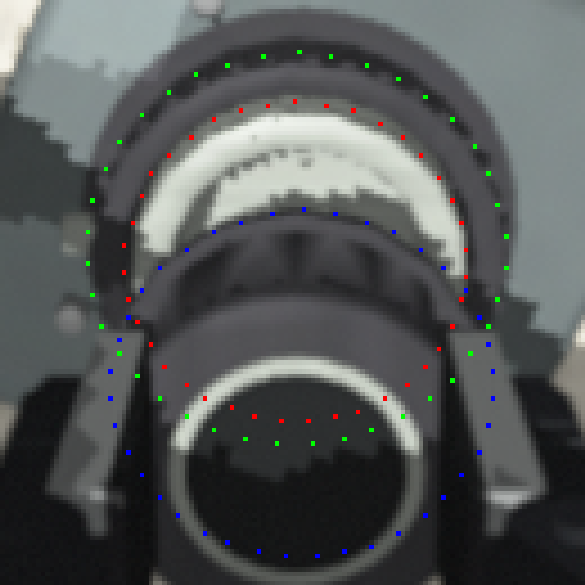

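```bash

python3 -m crank '{"travel":[[0.01,-0.01,0.15],[0.01,-0.01,0.3],[0.01,-0.01,0.35]],"turn":[0,0,0]}'
python3 -m crank '{"travel":[[0,0,0.05],[0,0,0.1],[0,0,0.1]],"turn":[0,0,0]}'
python3 - <<'E'
from h import *
s=get_state();print(s["wrist_force"],s["ft_torque"]);to([.581,-.1485,.0537])
E
```

```text
clock: 6.78
tcp_pos: [0.5811, -0.1486, 0.0655]
orientation: [-0.001, 0.565, 0.825, -0.0]
wrist_force: [-0.2, 0.3, -0.8]
finger_gap: 0.0296
clock: 7.03
tcp_pos: [0.5816, -0.1489, 0.0622]
orientation: [-0.0, 0.565, 0.825, -0.0]
wrist_force: [-0.1, -0.5, -1.6]
finger_gap: 0.0287
[-0.11544055 -0.47034662 -1.62495708] [-0.03578342  0.02311681  0.00660541]
tcp [ 0.5816 -0.1489  0.0622] yaw 111.14 need travel [ 0.014 -0.011  0.214] rows 0.20572550843007126
```

```bash

python3 -m crank '{"travel":[[0,0,0.04],[0,0,0.08],[0,0,0.12],[0,0,0.12]],"turn":[0,0,0,0]}'
python3 -m crank '{"travel":[[0,0,0.03],[0,0,0.06],[0,0,0.06]],"turn":[0,0,0]}'
python3 - <<'E'
from h import *
s=get_state();print(s["wrist_force"],s["ft_torque"]);to([.581,-.1485,.0537])
E
```

```text
clock: 7.37
tcp_pos: [0.5817, -0.1489, 0.0578]
orientation: [-0.0, 0.565, 0.825, 0.0]
wrist_force: [-0.4, 0.4, -1.0]
finger_gap: 0.0294
clock: 7.62
tcp_pos: [0.5818, -0.1489, 0.0555]
orientation: [-0.0, 0.565, 0.825, 0.0]
wrist_force: [0.6, -0.3, -0.8]
finger_gap: 0.0292
[ 0.60741181 -0.25006379 -0.8348142 ] [ 4.52723462e-05  3.02549637e-02 -1.56527654e-02]
tcp [ 0.5818 -0.1489  0.0555] yaw 111.15 need travel [ 0.016 -0.015  0.044] rows 0.047218481117748456
```

```bash

python3 -m crank '{"travel":[[0,0,0.02],[0,0,0.04],[0,0,0.04]],"turn":[0,0,0]}'
python3 -m crank '{"travel":[[0,0,0.02],[0,0,0.03],[0,0,0.03]],"turn":[0,0,0]}'
python3 -c "
from h import *
s=get_state();print(s['wrist_force'],s['ft_torque'])"
```

```text
clock: 7.87
tcp_pos: [0.5818, -0.1489, 0.0539]
orientation: [-0.0, 0.565, 0.825, 0.0]
wrist_force: [-0.2, 0.1, 0.0]
finger_gap: 0.0294
clock: 8.12
tcp_pos: [0.5818, -0.1489, 0.0528]
orientation: [-0.0, 0.565, 0.825, 0.0]
wrist_force: [-0.3, 0.2, -1.6]
finger_gap: 0.0294
[-0.3355969   0.22186025 -1.59618955] [0.03908542 0.01721349 0.02595164]
```

```bash

python3 -m crank '{"travel":[[0,0,0.02],[0,0,0.03],[0,0,0.03]],"turn":[0,0,0]}'
python3 -m crank '{"travel":[[0,0,0.02],[0,0,0.03],[0,0,0.03]],"turn":[0,0,0]}'
python3 -c "
from h import *
s=get_state();print(s['wrist_force'],s['ft_torque'])"
```

```text
clock: 8.37
tcp_pos: [0.5818, -0.1489, 0.0516]
orientation: [-0.0, 0.565, 0.825, 0.0]
wrist_force: [-0.2, -0.0, -0.8]
finger_gap: 0.0297
clock: 8.62
tcp_pos: [0.5818, -0.1489, 0.0503]
orientation: [-0.0, 0.565, 0.825, 0.0]
wrist_force: [-0.3, 0.5, -1.2]
finger_gap: 0.0291
[-0.28710103  0.52757956 -1.17957263] [0.02974493 0.02466585 0.02252034]
```

```bash

python3 -m crank '{"travel":[[0,0,0.02],[0,0,0.04],[0,0,0.04]],"turn":[0,0,0]}'
python3 -m crank '{"travel":[[0,0,0.02],[0,0,0.035],[0,0,0.035]],"turn":[0,0,0]}'
python3 -c "
from h import *
s=get_state();print(s['wrist_force'],s['ft_torque'])"
```

```text
clock: 8.87
tcp_pos: [0.5818, -0.1489, 0.0487]
orientation: [-0.0, 0.565, 0.825, 0.0]
wrist_force: [-0.1, -0.2, -1.2]
finger_gap: 0.0293
clock: 9.12
tcp_pos: [0.5818, -0.1489, 0.0473]
orientation: [-0.0, 0.565, 0.825, 0.0]
wrist_force: [-0.4, 0.6, -1.4]
finger_gap: 0.0294
[-0.3564798   0.61845466 -1.4107767 ] [-0.04757593  0.03117456  0.02436152]
```

```bash

python3 -m crank '{"travel":[[0,0,0],[0,0,0],[0,0,0]],"turn":[0,0,0]}' 34
python3 -m crank '{"travel":[[0,0,0],[0,0,0],[0,0,0],[0,0,0],[0,0,0]],"turn":[0,0,0,0,0]}' 80
python3 -m crank '{"travel":[[0,0,-0.5],[0,0,-1.0],[0,0,-1.5],[0,0,-1.5],[0,0,-1.5]],"turn":[0,0,0,0,0]}'
python3 - <<'E'
from h import *
import pickle
c=read_camera("wrist");pickle.dump(c,open("w6.pkl","wb"))
R,p=tool();print(p)
im=c["image"].copy()
th=np.linspace(0,2*np.pi,40)
for cx,cy,r,z,col in((.5818,-.1489,.022,.043,(255,0,0)),(.5818,-.1489,.030,.036,(0,255,0)),(.5818,-.1489,.020,.061,(0,0,255)),):
    for t in th:
        q=proj(c,[cx+r*np.cos(t),cy+r*np.sin(t),z]);im[int(round(q[1])),int(round(q[0]))]=col
u,v=proj(c,[.5818,-.1489,.05]).astype(int)
save("w6.png",cv2.resize(im[v-65:v+65,u-65:u+65],(585,585),interpolation=cv2.INTER_NEAREST))
E
```

```text
clock: 9.37
tcp_pos: [0.5821, -0.149, 0.0477]
orientation: [0.0, 0.565, 0.825, 0.0]
wrist_force: [-0.1, -1.2, -0.4]
finger_gap: 0.0338
clock: 9.78
tcp_pos: [0.5819, -0.149, 0.0475]
orientation: [0.0, 0.565, 0.825, 0.0]
wrist_force: [0.2, -0.5, 0.2]
finger_gap: 0.08
clock: 10.2
tcp_pos: [0.583, -0.1494, 0.1088]
orientation: [0.001, 0.565, 0.825, 0.0]
wrist_force: [0.2, -0.4, -0.3]
finger_gap: 0.0801
[ 0.58208286 -0.14902053  0.10762288]
```

View pics/w6.png

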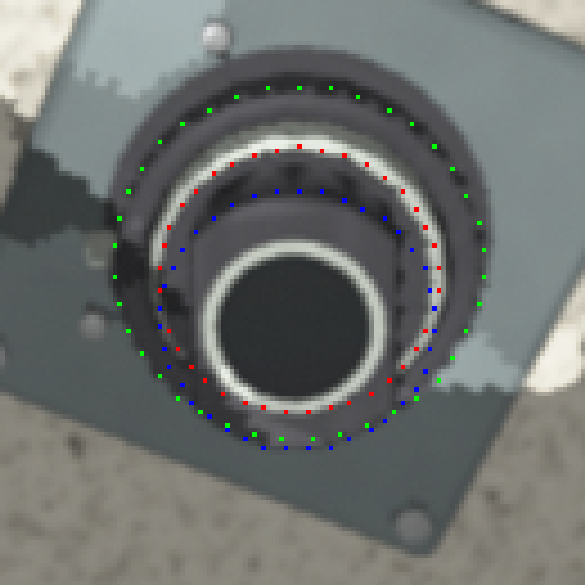

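```bash

python3 -m crank '{"travel":[[0,0,0.5],[0,0,1.0],[0,0,1.5],[0,0,1.9],[0,0,1.9]],"turn":[0,0,0,0,0]}' 82
python3 - <<'E'
from h import *
to([.5816,-.149,.0235]);print(get_state()["wrist_force"])
E
```

```text
clock: 10.67
tcp_pos: [0.5781, -0.1474, 0.0265]
orientation: [-0.004, 0.565, 0.825, -0.001]
wrist_force: [-0.2, -0.1, -0.2]
finger_gap: 0.0816
tcp [ 0.5781 -0.1474  0.0265] yaw 111.14 need travel [-0.068  0.067  0.074] rows 0.11593859999731082
[-0.24083836 -0.0831954  -0.1827576 ]
```

```bash

python3 -m crank '{"travel":[[0,0,0.05],[0,0,0.05],[0,0,0.05]],"turn":[0,0,0]}'
python3 - <<'E'
from h import *
to([.5817,-.149,.0235]);print(get_state()["wrist_force"])
E
```

```text
clock: 10.92
tcp_pos: [0.5825, -0.1492, 0.0303]
orientation: [0.001, 0.565, 0.825, 0.0]
wrist_force: [-0.1, 0.2, 0.2]
finger_gap: 0.0823
tcp [ 0.5825 -0.1492  0.0303] yaw 111.15 need travel [ 0.012 -0.017  0.169] rows 0.16338401414575335
[-0.05014017  0.19531438  0.15560612]
```

```bash

python3 -m crank '{"travel":[[0.01,-0.01,0.08],[0.01,-0.01,0.16],[0.01,-0.01,0.16],[0.01,-0.01,0.16]],"turn":[0,0,0,0]}'
python3 -m crank '{"travel":[[0,0,0],[0,0,0],[0,0,0]],"turn":[0,0,0]}' 64
python3 -m crank '{"travel":[[0,0,0],[0,0,0],[0,0,0]],"turn":[0,0,0]}' 56 20
python3 -c "
from h import *
s=get_state();print(s['wrist_force'],s['ft_torque'],s['joint_pos'])"
```

```text
clock: 11.25
tcp_pos: [0.5813, -0.1487, 0.0231]
orientation: [-0.0, 0.565, 0.825, 0.0]
wrist_force: [-0.1, 0.2, -0.4]
finger_gap: 0.0822
clock: 11.5
tcp_pos: [0.5815, -0.1487, 0.0232]
orientation: [0.0, 0.565, 0.825, 0.0]
wrist_force: [0.1, -0.1, 0.6]
finger_gap: 0.0639
clock: 11.75
tcp_pos: [0.5822, -0.1485, 0.0236]
orientation: [0.001, 0.565, 0.825, 0.001]
wrist_force: [2.1, 2.2, 2.8]
finger_gap: 0.0578
[2.12819893 2.19181344 2.82707533] [ 0.43504317 -0.44356523  0.05499399] [-0.38383955  0.49820748 -0.21065059  0.86038432  0.00102321  0.81759522]
```

```bash

python3 -m crank '{"travel":[[0,0,0],[0,0,0]],"turn":[0,0.04]}'
python3 -m crank '{"travel":[[0,0,0],[0,0,0],[0,0,0],[0,0,0]],"turn":[0.05,0.1,0.15,0.2]}'
python3 - <<'E'
from h import *
s=get_state();print(s["wrist_force"],s["ft_torque"]);to([.5817,-.149,.0235])
c=read_camera("wrist");R,p=tool();u,v=proj(c,[.5818,-.149,.045]).astype(int)
save("w7.png",cv2.resize(c["image"][v-75:v+75,u-95:u+95],(760,600),interpolation=cv2.INTER_CUBIC))
E
```

```text
clock: 11.92
tcp_pos: [0.5822, -0.1485, 0.0236]
orientation: [0.001, 0.582, 0.813, 0.001]
wrist_force: [2.6, 2.2, 2.9]
finger_gap: 0.058
clock: 12.25
tcp_pos: [0.5825, -0.1485, 0.0236]
orientation: [0.001, 0.661, 0.751, 0.001]
wrist_force: [3.4, 2.1, 2.8]
finger_gap: 0.058
[3.44869775 2.11532612 2.81712717] [ 0.5741353  -0.65042907  0.06492985]
tcp [ 0.5825 -0.1485  0.0236] yaw 97.29 need travel [-0.009 -0.02   0.003] rows 0.021695021272956548
```

View pics/w7.png

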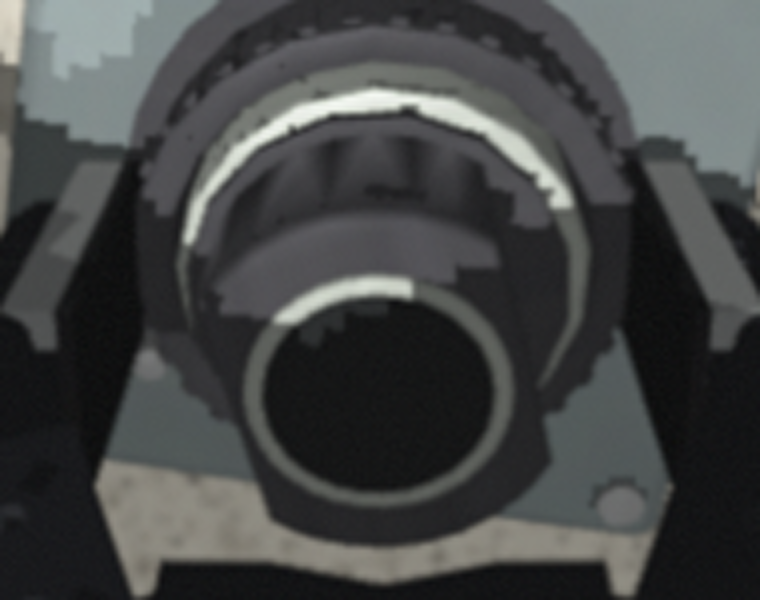

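```bash

python3 -m crank '{"travel":[[0,0,0],[0,0,0],[0,0,0],[0,0,0],[0,0,0]],"turn":[0.07,0.14,0.21,0.28,0.35]}'
python3 -m crank '{"travel":[[0,0,0],[0,0,0],[0,0,0],[0,0,0],[0,0,0]],"turn":[0.07,0.14,0.21,0.28,0.35]}'
python3 -c "
from h import *
s=get_state();print(s['wrist_force'],s['ft_torque'],s['joint_pos'][5]);to([.5817,-.149,.0235])"
```

```text
clock: 12.72
tcp_pos: [0.5827, -0.1485, 0.0236]
orientation: [0.001, 0.781, 0.624, 0.001]
wrist_force: [3.4, 2.4, 1.9]
finger_gap: 0.0578
clock: 13.13
tcp_pos: [0.583, -0.1486, 0.0236]
orientation: [0.001, 0.878, 0.479, 0.001]
wrist_force: [3.8, 3.1, 2.0]
finger_gap: 0.0579
[3.84537864 3.12104453 1.98371827] [ 0.51185871 -0.93424775  0.08644515] 1.7597462885373798
tcp [ 0.583  -0.1486  0.0236] yaw 57.19 need travel [-0.025 -0.021  0.003] rows 0.031548422340188
```

```bash

for i in 1 2 3; do :; done
python3 -m crank '{"travel":[[0,0,0],[0,0,0]],"turn":[0.04,0.06]}' | grep ori; python3 -c "
from h import *
s=get_state();print(s['ft_torque'],s['joint_pos'][5])"
python3 -m crank '{"travel":[[0,0,0],[0,0,0]],"turn":[0.04,0.06]}' | grep ori; python3 -c "
from h import *
s=get_state();print(s['ft_torque'],s['joint_pos'][5])"
python3 -m crank '{"travel":[[0,0,0],[0,0,0]],"turn":[0.03,0.05]}' | grep ori; python3 -c "
from h import *
s=get_state();print(s['ft_torque'],s['joint_pos'][5])"
```

```text
orientation: [0.001, 0.892, 0.453, 0.001]
[ 0.50425575 -0.99174148  0.03313964] 1.818280623223737
orientation: [0.001, 0.904, 0.427, 0.001]
[ 0.36235006 -1.01439531  1.18352588] 1.8764416390929592
orientation: [0.001, 0.915, 0.404, 0.001]
[-0.28440449 -0.59803092  1.45723083] 1.9259478467994544
```

```bash

python3 -m crank '{"travel":[[0,0,0],[0,0,0],[0,0,0],[0,0,0],[0,0,0]],"turn":[0,0,0,0,0]}' 82
python3 -m crank '{"travel":[[0,0,-0.4],[0,0,-1.0],[0,0,-1.8],[0,0,-2.4],[0,0,-2.4]],"turn":[0,0,0,0,0]}'
python3 -m crank '{"travel":[[0,0,-0.1],[0,0,-0.1]],"turn":[0,0]}'
python3 - <<'E'
from h import *
import pickle
c=read_camera("wrist");t=read_camera("top");w=pickle.load(open("w6.pkl","rb"))
pickle.dump(c,open("w8.pkl","wb"))
# before / after, rectified at collar top (z=.061) and at base-top height (z=.02)
A=np.hstack([clahe(rect(x,.5818,-.149,.061,.03,300)) for x in(w,c)])
B=np.hstack([rect(x,.5818,-.149,.021,.043,300) for x in(w,c)])
save("w8.png",np.vstack([A,B]))
E
```

```text
clock: 14.05
tcp_pos: [0.5807, -0.1487, 0.0226]
orientation: [-0.0, 0.915, 0.403, -0.001]
wrist_force: [-0.5, -0.9, 0.5]
finger_gap: 0.0817
clock: 14.47
tcp_pos: [0.5843, -0.15, 0.1247]
orientation: [0.003, 0.915, 0.403, 0.003]
wrist_force: [1.3, -0.3, 0.8]
finger_gap: 0.082
clock: 14.63
tcp_pos: [0.5812, -0.1487, 0.1232]
orientation: [-0.0, 0.915, 0.403, -0.0]
wrist_force: [0.3, -0.2, -0.4]
finger_gap: 0.0823
```

View pics/w8.png

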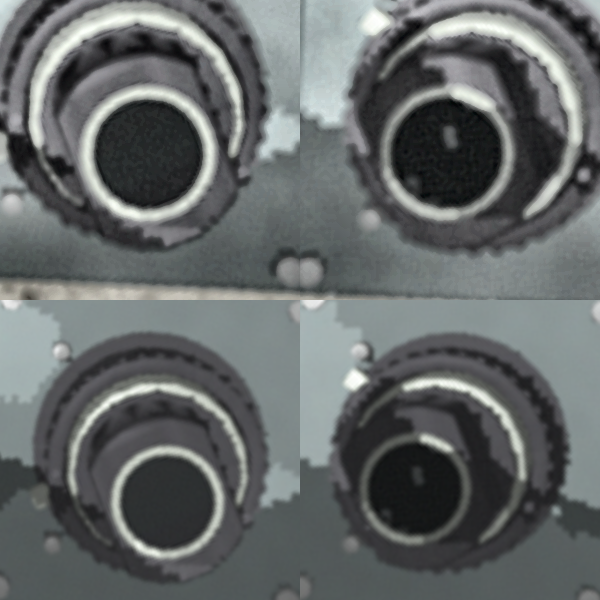

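```bash
python3 -c "
from h import *
s=get_state();print(s['clock'],s['wrist_force']);print(hand_in())"
```

```text
14.7333 [ 0.17638246 -0.2177693  -0.67993215]
the job is handed in; nothing more can be done
None
```

I fitted the polariser cell into the rotation mount, turned the clamp ring clockwise to its stop, let go, and handed in at 14.7 s. Nothing else on the bench was touched.

- **Cell:** I gripped it across its flats and read the lug direction, about 111°, off the wrist picture. I turned the cell to that angle before lowering it into the bore. It went down past the lug height with no noticeable force and needed no turning search. I lowered it under a firm 25 N grip until its flange was about 0.6 mm above the rim, then opened the fingers and it settled. I therefore did not rest it loosely on the lugs first. The picture afterwards shows the flange centred on the rim, where the geometry puts a seated cell.
- **Clamp ring:** The tab moved about 58° (1.02 rad). Torque rose from about 0.09 to 1.2–1.5 N m at the stop. In the last picture the tab is 11.6° from its stop post, which matches contact given the 1.2 rad travel.
- **Carrier:** By eye, the cell's flats point the same way before and after the ring was turned, so the carrier shows no visible turn. I did not measure its angle.
- **Disagreements:** The gripper read 58 mm on the 60 mm ring. TCP readings taken just after a move were up to a few mm off, so I checked them again at rest. Neither affected the result.

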